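# Shift the turntable drive into third

## Robot

A 7-joint arm with a two-finger parallel gripper is mounted at the origin on the work surface. World frame = base frame: x ahead of the robot, y to its left, z up, the work surface at z = 0. Lengths are in m, angles in degrees, forces in N, time in s.
With the tool pointing down it reaches from about 0.425 to 0.875 m from the base axis. Payload 4.7 kg.
Tool frame: the origin (TCP) lies on the centre line of the jaws, within the pads' length; the fingertips stand 25 mm ahead of it and the grasp point (between the pads) lies 6 mm ahead of it; z points along the fingers, y is the direction in which the jaws open and shut (so a half turn about z gives the same grasp; the last joint's range is limited). The gripper opens to 87 mm and grips with 3 to 60 N. Pads are 19 mm wide; open, the fingers measure 117 mm over their backs; the gripper's body (75 mm by 190 mm) begins 51 mm behind the grasp point.
Start: joints at [63.891, 18.392, -4.016, 83.108, 1.295, 78.541, -3.26], TCP at [0.294, -0.58, 0.222] pointing down, gripper open.
Joint ranges: [-163.93, 163.93], [-17.29, 119.83], [-79.2, 71.16], [3.27, 140.29], [-89.18, 269.18], [5.43, 117.66], [-154.24, 154.24]. Speed limits (degrees/s): [147.25, 147.25, 180, 180, 180, 180, 180].

## Interface

Orientations are given as [roll, pitch, yaw] about the fixed x, y, z axes, in that order (R = Rz(yaw) Ry(pitch) Rx(roll)).
In Python, from cell import env gives the robot as it stands.
- The arm moves only by the shell command python3 -m creep 'ROWS' [OPENING] [FORCE]. ROWS is JSON, a list of rows, each an object of numbers: "tx", "ty", "tz": the shift along the tool's x, y, z in m; "rx", "ry", "rz": the turn, a rotation vector about the tool's x, y, z in degrees. In form: [{"tx": .., "ty": .., "tz": .., "rx": .., "ry": .., "rz": ..}, ...]. A call has 1 to 20 rows; each row shifts and turns the commanded pose from where the row before left it, along the tool's axes as they then stand; what a row does not reach is not made up. A row lasts 1/8 s, in which the tool goes at most 62.5 mm and 10.7 degrees, less where a joint would pass 70% of its speed; a pose out of reach is approached as far as the arm can. A call is refused whole if a number of a shift passes 0.0625 or a number of a turn 10.7, either way. A call with a gripper value outside its range is refused whole. OPENING is the finger opening in m, from 0 to 0.087, set as the call begins (- or left out, the last holds). The fingers move at their own pace and stop on an object; FORCE is the grip in N (left out, the last holds). Time passes only in rows, so rows that do not move let the fingers close. It gives the time, the measured TCP pose, the force and the opening at its end, in the units of the state.
- env.get_obs(): the state, without advancing time (a new reading comes with each control period).
- env.read_camera(name): name is "scene" or "side" or "wrist"; returns a dict with "pixels" (384x512x3 uint8, red, green, blue), "intrinsics" (3x3 intrinsics, pixels), "D" ([k1, k2, p1, p2, k3] as OpenCV has them; the pictures are not rectified), "R" (3x3) and "t" (3): a world point X has camera coordinates R X + t. Camera axes: x right, y down, z forward; pixel columns grow to the right and rows downward; lengths in m; the calibration is good to about 2 mm. A picture is of the moment at which its call begins. There is no depth.
- env.sign_off(): hands the job in, once; it reports no verdict.
The state is a dict: "time_s": time; "qpos": joint angles; "joint_velocities": joint speeds; "effort": joint torques, N m; "tool_pos": TCP position; "tool_rot": TCP orientation; "force": force on the tool from outside, world axes, zero at the start; "wrist_torque": the same for the moment, N m; "grip_width": finger opening in m.
Only numpy, scipy, OpenCV 4.12 (cv2) and the standard library are available. Lean on these libraries where they do the work, as an engineer would, in place of code of your own. Each camera call takes 0.05 s, during which the arm holds its last target.

## Task

The sculptor's turntable drive stands in second: push its red-knobbed lever forward into the middle channel of the H-shaped gate, across to the right, then forward until it is fully home in the third slot (far right, green mark), and leave it there with the hand clear. Only push it gently with the fingertips or the outside of the fingers: never take hold of the lever, and do not run it into the first or fourth slot on the way. Leave the plaster foot, the black tub and the brush where they are.

Things in the scene. Friction and masses are not known exactly. Their poses are not given: they have to be found in the camera images.
- drive: Turntable drive, fixed to the bench: blue housing 170 x 160 mm (x, y), gate plate on top. Origin: on the bench under the middle of the gate. +x is forward (away from the operator), +y is left. A motor reaches to x = 180 mm, below 100 mm height; to the left a 50 mm high belt cover leads to a wooden turntable disc (radius 130 mm, centre y = +300 mm, top 95 mm above the bench).
- gate (a point): Middle of the H on the top face of the square aluminium gate plate, 112 mm above the bench. Four slots, marked with one to four black dots: first = far left, second = near left, third = far right (green mark), fourth = near right; the cross channel joins them in the middle. The tongues between the slots have rounded corners and stop the lever.
- knob (a point): Centre of the red ball knob, 40 mm in diameter, on top of the lever, a steel rod 12 mm thick. The lever swings about a pivot 165 mm below the knob centre (28 mm above the bench, under the middle of the gate).
- shaft (a point): Point on the lever rod's centreline, 40 mm below the knob centre.
- neutral (a point): Fixed point of the drive: where the knob centre is with both joints at 0 (middle of the cross channel, 193 mm above the bench).
- third (a point): Fixed point of the drive: where the knob centre is when the lever is fully home in the third slot.
- shift (a joint): Fore-and-aft angle of the lever, rad: + is forward, 0 is the middle of the cross channel, stops at -0.32 and +0.32 (the knob moves about 52 mm either way). Stiff enough to stay where it is left; about 1.5 N at the knob moves it. The lever can go across only within about 0.08 of 0.
- across (a joint): Sideways angle of the lever, rad: + is right, stops at -0.32 (first and second slots) and +0.32 (third and fourth slots); the knob moves about 52 mm either way. About 1.5 N at the knob moves it. The lever can go into a slot only within about 0.05 of a stop.
- foot: Loose plaster cast of a foot, 210 x 70 mm, 120 mm high with two steel armature rods rising to 265 mm; stands on the turntable disc. Origin: centre of its sole. Bystander.
- tub: Loose open black plastic tub, 104 mm across, 110 mm high, on the bench to the right of the drive. Origin: centre of its underside. Bystander.
- brush: Loose brush lying on the bench on the robot's side of the drive, about 200 mm long along its x axis. Origin: on its underside near its middle. Bystander.

How it is judged (in metres and radians):
On the way, in this order (a step that is already met when the one before it is completed fails the run):
1. the lever is out of the second slot, in the left end of the cross channel (value of joint shift between -0.1 and 0.15 rad and value of joint across below 0 rad), for 0.05 s.
2. the lever is in the right end of the cross channel (value of joint across above 0.24 rad and value of joint shift between -0.15 and 0.15 rad), for 0.05 s.
At the end, for the whole second after the job is handed in: The lever rests fully forward in the third slot: shift above 0.28 rad, across above 0.26 rad, knob centre within 14 mm of its home point, at rest (value of joint shift above 0.28 rad and value of joint across above 0.26 rad and distance between knob and third below 0.014 m and velocity of joint shift between -0.02 and 0.02 rad/s); the robot touches nothing.
It fails at once if the lever runs into the first or the fourth slot ((value of joint shift above 0.2 rad and value of joint across below 0 rad) or (value of joint shift below -0.2 rad and value of joint across above 0 rad)).
It fails at once if the lever is taken hold of, between the fingers ((horizontal distance between the grasp point and knob below 0.013 m and distance between the grasp point and knob below 0.03 m) or (horizontal distance between the grasp point and shaft below 0.013 m and distance between the grasp point and shaft below 0.03 m)).
It fails at once if the lever is forced (robot pushes it with more than 35 N) (contact force between any of the fingers, the arm and shift above 35 N).
It fails at once if the plaster foot, the tub or the brush is moved (20 mm) or lifted (distance of any of foot, tub, brush from where it was at the start of the episode above 0.02 m).
It also fails if it takes over 58 s, if anything falls off the work surface, if the arm or the gripper's body presses on something with over 40 N, if the wrist force passes 120 N, or if a joint passes its speed limit or range.

## Working session

There is one attempt and no reset: what is moved stays moved. The work goes in short steps, Python scripts to look and compute and a shell command to move; the robot and the scene stay as the last step left them, time stands still between calls to the robot, and variables do not carry over. Pictures are saved under pics/ and viewed, and the job is handed in when it is done.

```bash
ls; mkdir -p pics
python3 - <<'E'
from cell import env
import cv2
o=env.get_obs();print(o)
for n in ["scene","side","wrist"]:
    c=env.read_camera(n);cv2.imwrite(f"pics/{n}0.png",c["pixels"][:,:,::-1])
    print(n,c["intrinsics"].tolist(),c["D"],c["R"].tolist(),c["t"])
E
```

```text
pics
{'time_s': 0.0, 'qpos': array([63.89041063, 18.44077868, -4.01442516, 83.17700361,  1.29681739,
       78.54341189, -3.25893863]), 'joint_velocities': array([-0.04892121, -0.03252149,  0.05503607,  0.07510405,  0.020048  ,
       -0.00585615,  0.02683459]), 'effort': array([-1.17295775e-03, -4.91291177e+01, -4.04220382e-01, -3.12532675e+01,
       -6.38803560e-02,  4.37011337e-02,  1.54661639e-04]), 'tool_pos': array([ 0.29392452, -0.57908781,  0.22112352]), 'tool_rot': array([-1.79884153e+02,  8.12356589e-03,  2.69197682e+01]), 'force': array([-0.11118017,  0.25475645,  0.11579777]), 'wrist_torque': array([0.02605905, 0.03771076, 0.00035324]), 'grip_width': 0.08676539755719741}
scene [[390.7385385687265, 0.0, 262.2378619245878], [0.0, 390.7385385687265, 190.6397317628206], [0.0, 0.0, 1.0]] [0.00805122 0.         0.         0.         0.        ] [[-0.22773326163716498, 0.9736463729080331, -0.01225977435067382], [0.566302159561602, 0.12219326185036251, -0.8150893637106512], [-0.7921107407553339, -0.19256569601411264, -0.5792055136984073]] [ 0.13385717 -0.21111951  1.41913881]
side [[366.0359456596173, 0.0, 253.73734887906352], [0.0, 366.0359456596173, 183.9618625888659], [0.0, 0.0, 1.0]] [-0.11504396  0.          0.          0.          0.        ] [[-0.9964530206519306, -0.08260414073973274, 0.016060310280108264], [-0.07060863864608653, 0.7168998821623326, -0.6935913631989515], [0.045779884034249194, -0.6922652056027981, -0.7201896190098316]] [0.54179046 0.14209401 1.06065155]
wrist [[343.459837996139, 0.0, 256.8009340655346], [0.0, 343.459837996139, 200.7622204065344], [0.0, 0.0, 1.0]] [-0.07816212  0.          0.          0.          0.        ] [[0.4534785891850719, -0.8912668928748408, -0.0007034315506984727], [-0.8562142569434242, -0.4358626248285924, 0.2773462069045694], [-0.24749609160053274, -0.12516827850042317, -0.9607697886068776]] [-0.64906789 -0.03336195  0.39056758]
```

View pics/scene0.png

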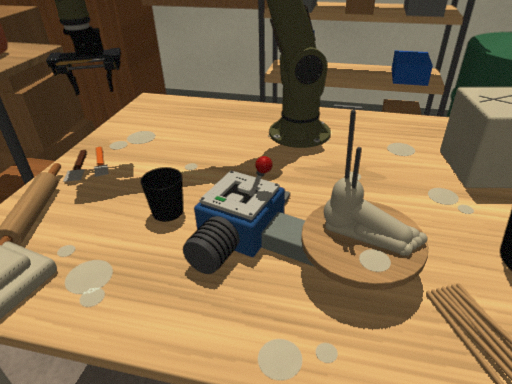

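View pics/side0.png

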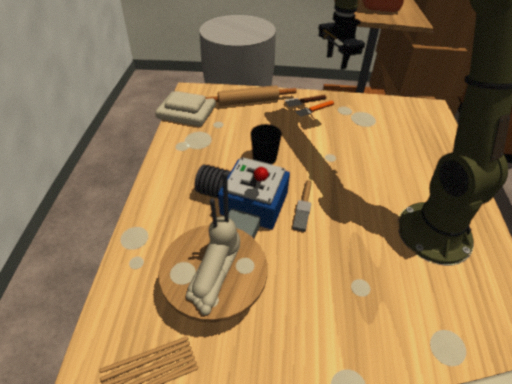

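View pics/wrist0.png

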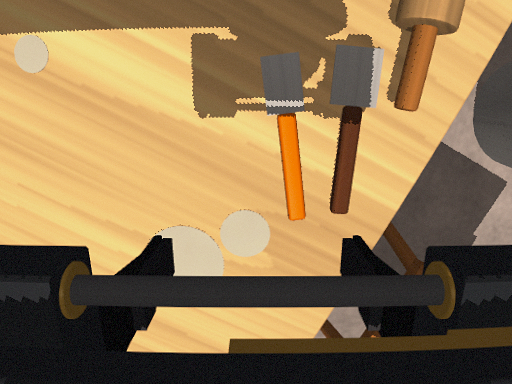

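The scene picture shows the knob at about (264,164), the gate plate at about (243,193), and the tub at (163,193). In the side picture the knob is at about (261,173), the plate at (254,183), the tub at (266,143), and the brush at (303,208). Next I'll triangulate the knob and fit the plate.

```bash
cat > h.py <<'E'
from cell import env
import cv2, numpy as np
def cam(n):
    c=env.read_camera(n); c["D"]=np.array(c["D"],float); return c
def ray(c,uv):
    p=cv2.undistortPoints(np.array([[uv]],float),c["intrinsics"],c["D"])[0,0]
    d=c["R"].T@np.array([p[0],p[1],1.]); return -c["R"].T@c["t"], d/np.linalg.norm(d)
def onz(c,uv,z):
    o,d=ray(c,uv); return o+d*(z-o[2])/d[2]
def tri(rs):
    A=sum(np.eye(3)-np.outer(d,d) for o,d in rs); b=sum((np.eye(3)-np.outer(d,d))@o for o,d in rs)
    x=np.linalg.solve(A,b); return x,[np.linalg.norm(np.cross(x-o,d)) for o,d in rs]
def red(c,roi=None):
    h=cv2.cvtColor(c["pixels"],cv2.COLOR_RGB2HSV)
    m=(((h[...,0]<5)|(h[...,0]>172))&(h[...,1]>170)&(h[...,2]>70)).astype(np.uint8)
    k=np.zeros_like(m); x0,x1,y0,y1=roi or (200,320,120,240); k[y0:y1,x0:x1]=1; m*=k
    n,l,s,ce=cv2.connectedComponentsWithStats(m); 
    if n<2: return None
    i=1+np.argmax(s[1:,4]); cs,_=cv2.findContours((l==i).astype(np.uint8),0,1)
    (u,v),r=cv2.minEnclosingCircle(cs[0]); return (u,v),r,s[i]
def knob():
    a,b=cam("scene"),cam("side"); ra,rb=red(a),red(b); print(ra,rb)
    return tri([ray(a,ra[0]),ray(b,rb[0])])
E
python3 - <<'E'
from h import *
print(knob())
for n in ["scene","side"]:
    c=cam(n); h=cv2.cvtColor(c["pixels"],cv2.COLOR_RGB2HSV)
    x0,y0,x1,y1=(180,140,310,280) if n=="scene" else (190,120,330,250)
    cv2.imwrite(f"pics/{n}1.png",cv2.resize(c["pixels"][y0:y1,x0:x1,::-1],None,fx=4,fy=4,interpolation=cv2.INTER_CUBIC))
    m=((h[...,1]<60)&(h[...,2]>120)).astype(np.uint8);k=np.zeros_like(m);k[y0:y1,x0:x1]=1;m*=k
    nn,l,s,ce=cv2.connectedComponentsWithStats(m);i=1+np.argmax(s[1:,4]);print(s[i])
    cs,_=cv2.findContours((l==i).astype(np.uint8),0,1);hull=cv2.convexHull(max(cs,key=cv2.contourArea))
    P=np.array([onz(c,p[0].astype(float),.112)[:2] for p in hull]);print(cv2.minAreaRect((P*1000).astype(np.float32)))
E
```

```text
((263.53509521484375, 163.877197265625), 8.253947257995605, array([256, 156,  16,  17, 206], dtype=int32)) ((261.0, 172.5), 7.159010887145996, array([254, 167,  15,  13, 128], dtype=int32))
(array([ 0.52871514, -0.00915968,  0.1833414 ]), [np.float64(0.001136263459529972), np.float64(0.001136263459529949)])
[ 202  171   63   45 1278]
((549.944091796875, -61.74452209472656), (141.0712890625, 142.12045288085938), 75.46843719482422)
[ 228  158   57   43 1158]
((550.1849975585938, -60.18608856201172), (140.7275848388672, 146.5098419189453), 75.30843353271484)
```

View pics/scene1.png

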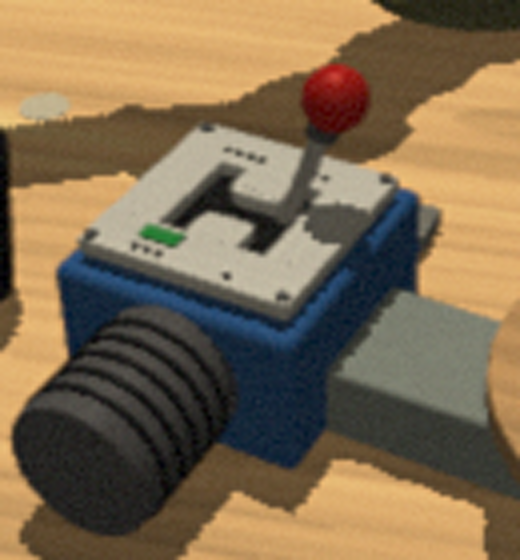

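View pics/side1.png

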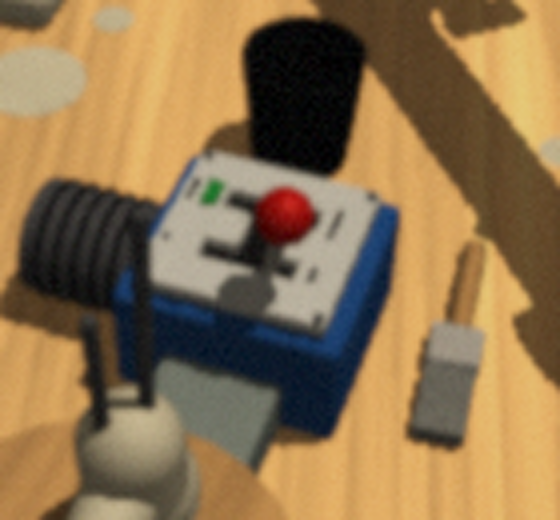

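The plate centre comes out at about (0.550, -0.061) from both views, with the drive's yaw at about -14.6°. The knob's offset from it, 34 mm back and 45 mm left, predicts z = 0.183, which matches the triangulated height. I'll turn the tool to yaw 75.4° so that tool x points left and tool y points forward on the drive. I'll also close the fingers and rise.

```bash
python3 -m creep '[{"rz":-9.7,"tz":-0.01},{"rz":-9.7,"tz":-0.01},{"rz":-9.7,"tz":-0.01},{"rz":-9.7,"tz":-0.01},{"rz":-9.7},{},{}]' 0 20
```

```text
$[0]: bad value
```

Run:
```python
from h import *
# rods of the foot: pick ends by hand in both views (tall rod)
a,b=cam("scene"),cam("side")
print(tri([ray(a,(351,113)),ray(b,(211,173+0))]), tri([ray(a,(359,149)),ray(b,(211,201))]),tri([ray(a,(351,113)),ray(b,(223,172))]))
```

```text
(array([0.61669244, 0.17474031, 0.359282  ]), [np.float64(0.004386554943204054), np.float64(0.004386554943204056)]) (array([0.61920484, 0.19472842, 0.29400926]), [np.float64(0.0006266097846988678), np.float64(0.0006266097846989534)]) (array([0.59573817, 0.17123927, 0.35398815]), [np.float64(0.0006826371799562562), np.float64(0.0006826371799561481)])
```

Each row needs all six keys.

```bash
python3 -m creep '[{"tx":0,"ty":0,"tz":-0.01,"rx":0,"ry":0,"rz":-9.7},{"tx":0,"ty":0,"tz":-0.01,"rx":0,"ry":0,"rz":-9.7},{"tx":0,"ty":0,"tz":-0.01,"rx":0,"ry":0,"rz":-9.7},{"tx":0,"ty":0,"tz":-0.01,"rx":0,"ry":0,"rz":-9.7},{"tx":0,"ty":0,"tz":0,"rx":0,"ry":0,"rz":-9.7},{"tx":0,"ty":0,"tz":0,"rx":0,"ry":0,"rz":0},{"tx":0,"ty":0,"tz":0,"rx":0,"ry":0,"rz":0}]' 0 20
```

```text
time_s: 1.32
tool_pos: [0.2941, -0.5796, 0.2621]
tool_rot: [-180.0, -0.0, 75.3]
force: [0.6, 0.1, 0.4]
grip_width: 0.0248
```

```bash
python3 -m creep '[{"tx":0.03,"ty":0.002,"tz":0,"rx":0,"ry":0,"rz":0},{"tx":0.045,"ty":0.002,"tz":0,"rx":0,"ry":0,"rz":0},{"tx":0.045,"ty":0.002,"tz":0,"rx":0,"ry":0,"rz":0},{"tx":0.045,"ty":0.002,"tz":0,"rx":0,"ry":0,"rz":0},{"tx":0.045,"ty":0.002,"tz":0,"rx":0,"ry":0,"rz":0},{"tx":0.045,"ty":0.002,"tz":0,"rx":0,"ry":0,"rz":0},{"tx":0.045,"ty":0.002,"tz":0,"rx":0,"ry":0,"rz":0},{"tx":0.045,"ty":0.002,"tz":0,"rx":0,"ry":0,"rz":0},{"tx":0.045,"ty":0.002,"tz":0,"rx":0,"ry":0,"rz":0},{"tx":0.045,"ty":0.002,"tz":0,"rx":0,"ry":0,"rz":0},{"tx":0.045,"ty":0.002,"tz":0,"rx":0,"ry":0,"rz":0},{"tx":0.045,"ty":0.002,"tz":0,"rx":0,"ry":0,"rz":0},{"tx":0.045,"ty":0.002,"tz":0,"rx":0,"ry":0,"rz":0},{"tx":0.04,"ty":0.002,"tz":0,"rx":0,"ry":0,"rz":0},{"tx":0,"ty":0,"tz":0,"rx":0,"ry":0,"rz":0},{"tx":0,"ty":0,"tz":0,"rx":0,"ry":0,"rz":0}]'
python3 - <<'E'
from h import *
print(knob())
c=cam("scene");cv2.imwrite("pics/s2.png",c["pixels"][:,:,::-1])
c=cam("wrist");cv2.imwrite("pics/w2.png",c["pixels"][:,:,::-1])
E
```

```text
time_s: 3.32
tool_pos: [0.4747, 0.003, 0.2621]
tool_rot: [-180.0, 0.0, 75.3]
force: [0.5, 0.5, 0.0]
grip_width: 0.0005
((263.0824279785156, 164.52197265625), 7.762648582458496, array([256, 157,  15,  16, 175], dtype=int32)) ((260.9787292480469, 173.8085174560547), 6.26846981048584, array([255, 168,  13,  13, 100], dtype=int32))
(array([ 0.52823872, -0.00952838,  0.18001144]), [np.float64(0.00021979415041087507), np.float64(0.00021979415041092443)])
```

View pics/s2.png

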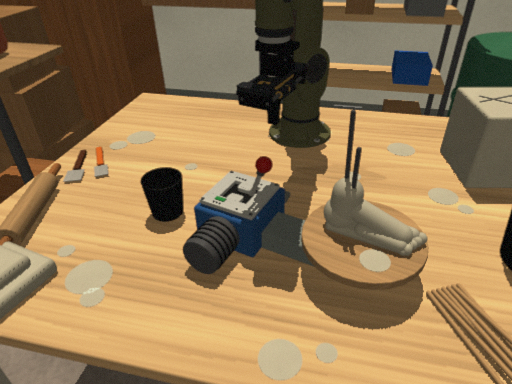

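View pics/w2.png

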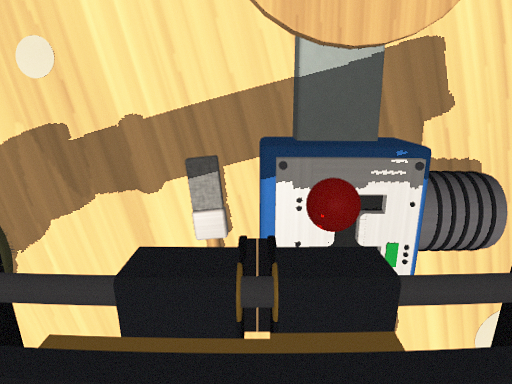

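The wrist view shows the knob at (333,204), the plate screws at (283,165) and (419,165), and the green mark at (391,254). The plate edges run parallel to the image axes, so the yaw is right. I'll cross-check the positions with the wrist camera.

Run:
```python
from h import *
w,a,b=cam("wrist"),cam("scene"),cam("side")
rw=red(w,(290,380,150,250));print(rw)
x,e=tri([ray(w,rw[0]),ray(a,red(a)[0]),ray(b,red(b)[0])]);print(x,e)
f=np.array([np.cos(np.radians(14.6)),-np.sin(np.radians(14.6))]);l=np.array([-f[1],f[0]])
p,q=onz(w,(283,165),.112)[:2],onz(w,(419,165),.112)[:2];d=q-p
print(p,q,np.linalg.norm(d),np.degrees(np.arctan2(d[1],d[0])))
C=np.array([.550,-.061]); print("screw mid in drive frame",f@((p+q)/2-C),l@((p+q)/2-C))
# screws in scene: crop coords/4+origin
for uv in [(208,128),(386,180),(90,235),(282,296)]:
    s=onz(a,(180+uv[0]/4,140+uv[1]/4),.113)[:2];print(s,f@(s-C),l@(s-C))
print("knob rel",f@(x[:2]-C),l@(x[:2]-C)); 
t=np.array(env.get_obs()["tool_pos"])[:2];print("tcp rel",f@(t-C),l@(t-C))
```

```text
((333.42657470703125, 204.61155700683594), 26.970701217651367, array([ 307,  179,   54,   53, 2225], dtype=int32))
[ 0.53012986 -0.00892574  0.18135681] [np.float64(0.0010974425468136195), np.float64(0.0002856249690620559), np.float64(0.0011279533444135035)]
[0.50387363 0.01616844] [ 0.6278847  -0.01573131] 0.1280481957880329 -14.425624142292147
screw mid in drive frame -6.491108885912334e-05 0.06324441762466614
[ 0.47390854 -0.10456293] -0.06265351950344752 -0.0613365738135266
[0.5073582  0.01816239] -0.061219276105916196 0.06585748200319355
[ 0.59850682 -0.13834195] 0.06643603135184263 -0.06261743596723383
[ 0.62934472 -0.01533057] 0.0652707494907101 0.0641950996841004
knob rel -0.03235484054192835 0.0453840821266953
tcp rel -0.08887703648540583 0.043059039590078604
```

The plate centre holds to about 2 mm, and the knob sits at forward -32 mm, left +45 mm. I'll descend behind it and push forward gently.

```bash
python3 -m creep '[{"tx":0.002,"ty":0,"tz":0.03,"rx":0,"ry":0,"rz":0},{"tx":0,"ty":0,"tz":0.03,"rx":0,"ry":0,"rz":0},{"tx":0,"ty":0,"tz":0.014,"rx":0,"ry":0,"rz":0},{"tx":0,"ty":0,"tz":0,"rx":0,"ry":0,"rz":0},{"tx":0,"ty":0.01,"tz":0,"rx":0,"ry":0,"rz":0},{"tx":0,"ty":0.005,"tz":0,"rx":0,"ry":0,"rz":0},{"tx":0,"ty":0.005,"tz":0,"rx":0,"ry":0,"rz":0},{"tx":0,"ty":0.005,"tz":0,"rx":0,"ry":0,"rz":0},{"tx":0,"ty":0.005,"tz":0,"rx":0,"ry":0,"rz":0},{"tx":0,"ty":0.005,"tz":0,"rx":0,"ry":0,"rz":0},{"tx":0,"ty":0.005,"tz":0,"rx":0,"ry":0,"rz":0},{"tx":0,"ty":0,"tz":0,"rx":0,"ry":0,"rz":0},{"tx":0,"ty":0,"tz":0,"rx":0,"ry":0,"rz":0}]'
cat >> h.py <<'E'
f=np.array([np.cos(np.radians(14.6)),-np.sin(np.radians(14.6))]);l=np.array([-f[1],f[0]]);C=np.array([.550,-.061])
def rep(tag):
    w,a,b=cam("wrist"),cam("scene"),cam("side"); rs=[]
    for c,roi in ((w,(150,500,20,380)),(a,None),(b,None)):
        r=red(c,roi); print(r[0] if r else None, r[1] if r else None, r[2][4] if r else None)
        rs.append(ray(c,r[0]) if r else None)
    for nm,ss in (("scene+side",rs[1:]),("wrist+scene",rs[:2]),("all",rs)):
        if all(s is not None for s in ss):
            x,e=tri(ss); print(nm,"knob rel mm f,l",(1000*np.array([f@(x[:2]-C),l@(x[:2]-C)])).round(1),"z",x[2].round(4),np.round(e,4))
    o=env.get_obs();t=np.array(o["tool_pos"]);print("tcp rel",f@(t[:2]-C),l@(t[:2]-C),t[2],"F",o["force"],o["time_s"])
    cv2.imwrite(f"pics/{tag}.png",np.hstack([cv2.resize(w["pixels"],(400,300)),cv2.resize(a["pixels"][110:290,160:400],(400,300))])[:,:,::-1])
E
python3 -c "
from h import *
rep('p3')"
```

```text
time_s: 5.3
tool_pos: [0.514, -0.0045, 0.188]
tool_rot: [-180.0, 0.0, 75.4]
force: [-1.3, 0.7, 1.2]
grip_width: 0.0007
(311.0, 240.5) 36.28025817871094 1839
(261.0909118652344, 166.13636779785156) 8.136974334716797 190
(256.26470947265625, 172.26470947265625) 6.031300067901611 76
scene+side knob rel mm f,l [-21.4  45.9] z 0.183 [0.0003 0.0003]
wrist+scene knob rel mm f,l [-19.4  49.6] z 0.1839 [0.0028 0.0028]
all knob rel mm f,l [-20.5  48.8] z 0.1837 [0.0035 0.0024 0.0019]
tcp rel -0.049087595723848215 0.045569219419824294 0.1880315688689343 F [-1.14550816  0.89169494  0.92474683] 5.45
```

View pics/p3.png

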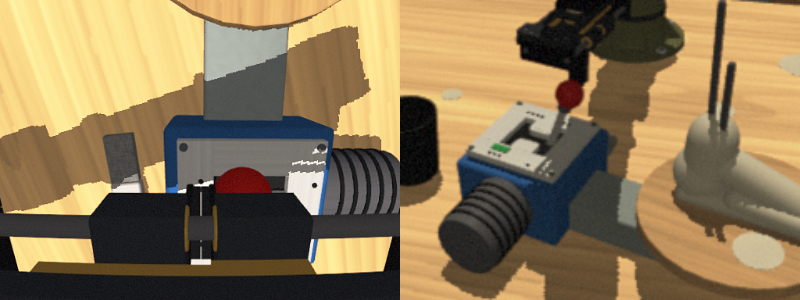

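Contact is made. The scene crop shows the finger behind the knob, with the knob at f≈-20 mm, the TCP at -49 mm and a force of about 1.3 N. I'll push about 19 mm more to reach the cross channel.

```bash
python3 -m creep '[{"tx":0,"ty":0.004,"tz":0,"rx":0,"ry":0,"rz":0},{"tx":0,"ty":0.004,"tz":0,"rx":0,"ry":0,"rz":0},{"tx":0,"ty":0.004,"tz":0,"rx":0,"ry":0,"rz":0},{"tx":0,"ty":0.004,"tz":0,"rx":0,"ry":0,"rz":0},{"tx":0,"ty":0.003,"tz":0,"rx":0,"ry":0,"rz":0},{"tx":0,"ty":0,"tz":0,"rx":0,"ry":0,"rz":0},{"tx":0,"ty":0,"tz":0,"rx":0,"ry":0,"rz":0}]'; 
python3 -c "
from h import *
rep('p4')"
```

```text
time_s: 6.32
tool_pos: [0.5325, -0.0094, 0.188]
tool_rot: [180.0, 0.0, 75.4]
force: [-0.9, 0.4, 0.9]
grip_width: 0.0004
(312.0, 241.0) 36.34566116333008 1846
(257.5, 170.0) 8.381627082824707 198
(249.0, 170.0) 5.831051826477051 72
scene+side knob rel mm f,l [-1.4 47.1] z 0.1849 [0.0003 0.0003]
wrist+scene knob rel mm f,l [-0.  50.3] z 0.1851 [0.0022 0.0022]
all knob rel mm f,l [-0.8 49.5] z 0.1854 [0.0031 0.0017 0.0019]
tcp rel -0.02993519707593078 0.04552275273681563 0.1881578034236281 F [0.52489096 0.61358157 0.3743915 ] 6.475
```

View pics/p4.png

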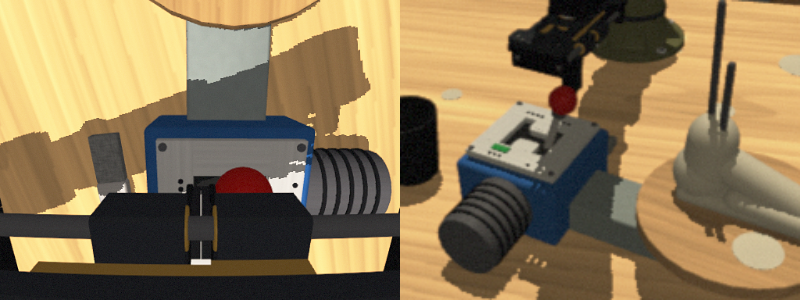

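The knob is now at f≈-1 mm, left +48 mm, in the left end of the cross channel. I'll back off, go round to its left, and push right.

```bash
python3 -m creep '[{"tx":0,"ty":-0.02,"tz":0,"rx":0,"ry":0,"rz":0},{"tx":0.024,"ty":-0.005,"tz":0,"rx":0,"ry":0,"rz":0},{"tx":0.024,"ty":0,"tz":0,"rx":0,"ry":0,"rz":0},{"tx":0,"ty":0.027,"tz":0,"rx":0,"ry":0,"rz":0},{"tx":0,"ty":0.028,"tz":0,"rx":0,"ry":0,"rz":0},{"tx":0,"ty":0,"tz":0,"rx":0,"ry":0,"rz":0},{"tx":0,"ty":0,"tz":0,"rx":0,"ry":0,"rz":0}]'; 
python3 -c "
from h import *
rep('p5')"
```

```text
time_s: 7.35
tool_pos: [0.5731, 0.03, 0.1879]
tool_rot: [-180.0, -0.0, 75.4]
force: [-0.6, 0.4, -0.2]
grip_width: 0.0004
(256.5, 334.5) 12.747649192810059 157
(257.0, 170.5) 8.139510154724121 162
(252.5, 173.0) 1.1181340217590332 3
scene+side knob rel mm f,l [-10.3  42.3] z 0.1751 [0.0018 0.0018]
wrist+scene knob rel mm f,l [-0.2 45.2] z 0.1849 [0.0018 0.0018]
all knob rel mm f,l [-5.9 41.9] z 0.1776 [0.0067 0.002  0.0059]
tcp rel -0.0006029692115267195 0.09383702412653351 0.18837657019661466 F [-0.12039021  0.62649774 -0.46758632] 7.5
```

View pics/p5.png

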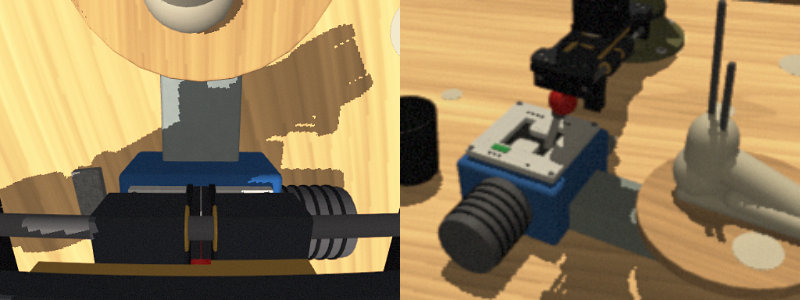

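The scene crop shows the finger to the left of the knob, which hasn't moved. Pushing right.

```bash
python3 -m creep '[{"tx":-0.01,"ty":0,"tz":0,"rx":0,"ry":0,"rz":0},{"tx":-0.005,"ty":0,"tz":0,"rx":0,"ry":0,"rz":0},{"tx":-0.005,"ty":0,"tz":0,"rx":0,"ry":0,"rz":0},{"tx":-0.005,"ty":0,"tz":0,"rx":0,"ry":0,"rz":0},{"tx":-0.005,"ty":0,"tz":0,"rx":0,"ry":0,"rz":0},{"tx":-0.005,"ty":0,"tz":0,"rx":0,"ry":0,"rz":0},{"tx":-0.005,"ty":0,"tz":0,"rx":0,"ry":0,"rz":0},{"tx":0,"ty":0,"tz":0,"rx":0,"ry":0,"rz":0}]'; 
python3 -c "
from h import *
rep('p6')"
```

```text
time_s: 8.5
tool_pos: [0.5631, -0.0102, 0.1878]
tool_rot: [-180.0, 0.1, 75.3]
force: [-0.2, 1.2, 0.8]
grip_width: 0.0006
(256.5, 334.5) 12.747649192810059 157
(246.0500030517578, 167.0500030517578) 7.141874313354492 108
(255.625, 165.0) 2.577040910720825 16
scene+side knob rel mm f,l [-8.9 14. ] z 0.178 [0.001 0.001]
wrist+scene knob rel mm f,l [-0.  13.3] z 0.1891 [0.0067 0.0067]
all knob rel mm f,l [-5.1 10.7] z 0.1814 [0.0108 0.0044 0.0069]
tcp rel -0.00016883602055653605 0.052948440024311094 0.18776670956951672 F [0.16824114 0.51825611 1.05525265] 8.65
```

View pics/p6.png

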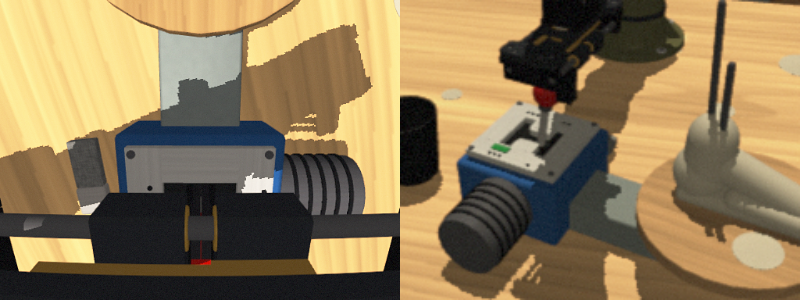

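It's moving across cleanly with about 1 N. Continuing.

```bash
python3 -m creep '[{"tx":-0.005,"ty":0,"tz":0,"rx":0,"ry":0,"rz":0},{"tx":-0.005,"ty":0,"tz":0,"rx":0,"ry":0,"rz":0},{"tx":-0.005,"ty":0,"tz":0,"rx":0,"ry":0,"rz":0},{"tx":-0.005,"ty":0,"tz":0,"rx":0,"ry":0,"rz":0},{"tx":-0.005,"ty":0,"tz":0,"rx":0,"ry":0,"rz":0},{"tx":-0.005,"ty":0,"tz":0,"rx":0,"ry":0,"rz":0},{"tx":-0.005,"ty":0,"tz":0,"rx":0,"ry":0,"rz":0},{"tx":-0.005,"ty":0,"tz":0,"rx":0,"ry":0,"rz":0},{"tx":-0.005,"ty":0,"tz":0,"rx":0,"ry":0,"rz":0},{"tx":-0.005,"ty":0,"tz":0,"rx":0,"ry":0,"rz":0},{"tx":-0.005,"ty":0,"tz":0,"rx":0,"ry":0,"rz":0},{"tx":-0.005,"ty":0,"tz":0,"rx":0,"ry":0,"rz":0},{"tx":-0.005,"ty":0,"tz":0,"rx":0,"ry":0,"rz":0},{"tx":0,"ty":0,"tz":0,"rx":0,"ry":0,"rz":0}]'; 
python3 -c "
from h import *
rep('p7')"
```

```text
time_s: 10.4
tool_pos: [0.5469, -0.0728, 0.1881]
tool_rot: [-180.0, 0.0, 75.4]
force: [0.3, -0.3, -0.1]
grip_width: 0.0004
(256.5, 334.5) 12.747649192810059 198
(222.5, 160.5) 7.7782745361328125 113
(264.5, 148.0) 4.272101879119873 42
scene+side knob rel mm f,l [-10.8 -53.3] z 0.1799 [0.0029 0.0029]
wrist+scene knob rel mm f,l [ -0.5 -50.8] z 0.189 [0.0074 0.0074]
all knob rel mm f,l [ -6.2 -55.6] z 0.1828 [0.0097 0.0071 0.0048]
tcp rel 0.0002247695109183935 -0.011564420559500964 0.18834797867694586 F [-0.23084677 -0.11905266 -0.46761784] 10.55
```

View pics/p7.png

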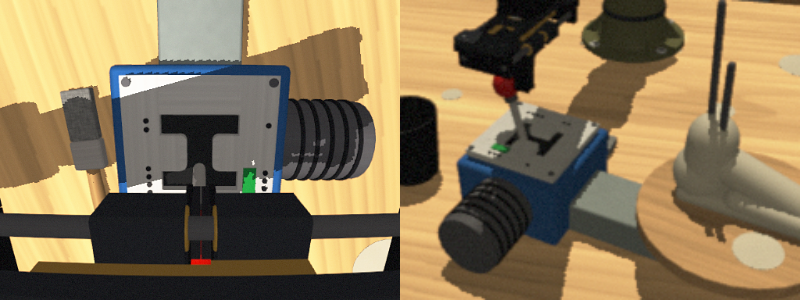

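The rod is now near the right end, with the knob at left ≈ -42 mm and partly hidden. I'll push the last millimetres in small steps, watching the force.

```bash
python3 -m creep '[{"tx":-0.002,"ty":0,"tz":0,"rx":0,"ry":0,"rz":0},{"tx":-0.002,"ty":0,"tz":0,"rx":0,"ry":0,"rz":0},{"tx":-0.002,"ty":0,"tz":0,"rx":0,"ry":0,"rz":0},{"tx":0,"ty":0,"tz":0,"rx":0,"ry":0,"rz":0}]'
```

```text
time_s: 11.05
tool_pos: [0.5456, -0.078, 0.1882]
tool_rot: [-180.0, 0.0, 75.4]
force: [0.4, 1.1, -0.5]
grip_width: 0.0004
```

```bash
python3 -m creep '[{"tx":-0.001,"ty":0,"tz":0,"rx":0,"ry":0,"rz":0},{"tx":-0.001,"ty":0,"tz":0,"rx":0,"ry":0,"rz":0},{"tx":0,"ty":0,"tz":0,"rx":0,"ry":0,"rz":0}]'
```

```text
time_s: 11.42
tool_pos: [0.5451, -0.0798, 0.1882]
tool_rot: [-180.0, 0.0, 75.4]
force: [-0.5, 1.2, 0.0]
grip_width: 0.0005
```

Now I'll back off, go round behind the knob, and look.

```bash
python3 -m creep '[{"tx":0.02,"ty":0,"tz":0,"rx":0,"ry":0,"rz":0},{"tx":0.01,"ty":-0.03,"tz":0,"rx":0,"ry":0,"rz":0},{"tx":0,"ty":-0.04,"tz":0,"rx":0,"ry":0,"rz":0},{"tx":-0.02,"ty":0,"tz":0,"rx":0,"ry":0,"rz":0},{"tx":-0.02,"ty":0,"tz":0,"rx":0,"ry":0,"rz":0},{"tx":-0.02,"ty":0,"tz":0,"rx":0,"ry":0,"rz":0},{"tx":0,"ty":0,"tz":0,"rx":0,"ry":0,"rz":0},{"tx":0,"ty":0,"tz":0,"rx":0,"ry":0,"rz":0}]'
python3 -c "
from h import *
rep('p8')"
```

```text
time_s: 12.42
tool_pos: [0.4701, -0.0903, 0.1884]
tool_rot: [180.0, -0.0, 75.5]
force: [0.5, 0.8, 1.0]
grip_width: 0.0003
(386.153564453125, 252.9357147216797) 39.0205078125 2735
(221.0, 160.0) 7.810349941253662 173
(260.68182373046875, 146.84091186523438) 5.320655345916748 56
scene+side knob rel mm f,l [ -0.9 -49.6] z 0.1861 [0.0014 0.0014]
wrist+scene knob rel mm f,l [ -0.4 -48.4] z 0.1854 [0. 0.]
all knob rel mm f,l [ -0.8 -48.9] z 0.1863 [0.0009 0.0011 0.0018]
tcp rel -0.06992175940038399 -0.04825473621047743 0.18829049989322527 F [-0.20358033 -0.00067051  0.43505476] 12.575
```

View pics/p8.png

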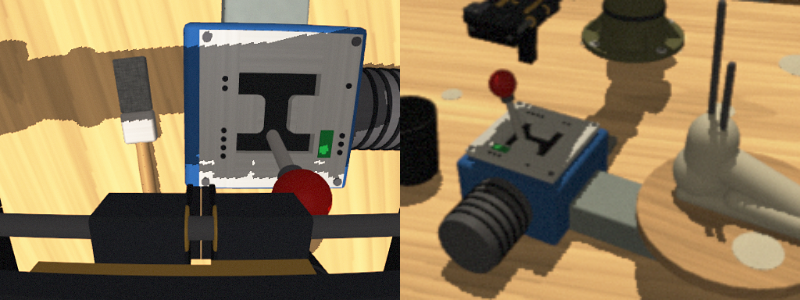

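The knob is at f -1 mm, left -49 mm, so across is about 0.30 and it is lined up with the third slot. The tub is clear. Pushing forward.

```bash
python3 -m creep '[{"tx":0,"ty":0.02,"tz":0,"rx":0,"ry":0,"rz":0},{"tx":0,"ty":0.01,"tz":0,"rx":0,"ry":0,"rz":0},{"tx":0,"ty":0.005,"tz":0,"rx":0,"ry":0,"rz":0},{"tx":0,"ty":0.005,"tz":0,"rx":0,"ry":0,"rz":0},{"tx":0,"ty":0.005,"tz":0,"rx":0,"ry":0,"rz":0},{"tx":0,"ty":0.005,"tz":0,"rx":0,"ry":0,"rz":0},{"tx":0,"ty":0.005,"tz":0,"rx":0,"ry":0,"rz":0},{"tx":0,"ty":0,"tz":0,"rx":0,"ry":0,"rz":0}]'
python3 -c "
from h import *
rep('p9')"
```

```text
time_s: 13.58
tool_pos: [0.5235, -0.105, 0.1882]
tool_rot: [180.0, -0.0, 75.4]
force: [-0.4, 0.3, 0.1]
grip_width: 0.0005
(311.5, 242.0) 35.72473907470703 1772
(217.9545440673828, 163.0454559326172) 8.045682907104492 188
(255.43023681640625, 146.08139038085938) 4.611118316650391 52
scene+side knob rel mm f,l [ 14.  -48.1] z 0.1861 [0.0011 0.0011]
wrist+scene knob rel mm f,l [ 15.1 -44.5] z 0.1857 [0.002 0.002]
all knob rel mm f,l [ 14.4 -45.3] z 0.1868 [0.0031 0.0016 0.0026]
tcp rel -0.014894221129573233 -0.049220084003706505 0.18810539031284232 F [-0.51356176 -0.09204661  0.28353973] 13.725
```

View pics/p9.png

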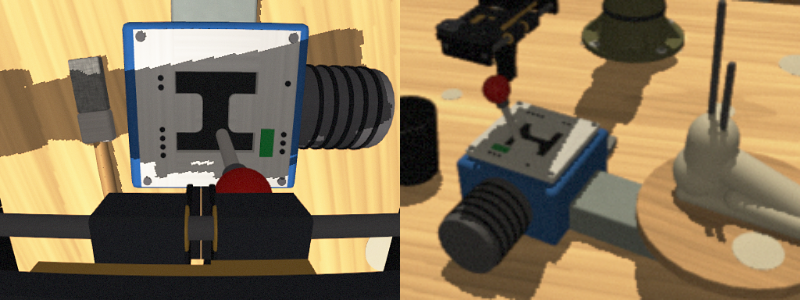

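The lever is entering the third slot, with the knob at f≈+14 mm and low force. Continuing in 4 mm and then 2 mm steps.

```bash
python3 -m creep '[{"tx":0,"ty":0.004,"tz":0,"rx":0,"ry":0,"rz":0},{"tx":0,"ty":0.004,"tz":0,"rx":0,"ry":0,"rz":0},{"tx":0,"ty":0.004,"tz":0,"rx":0,"ry":0,"rz":0},{"tx":0,"ty":0.004,"tz":0,"rx":0,"ry":0,"rz":0},{"tx":0,"ty":0.004,"tz":0,"rx":0,"ry":0,"rz":0},{"tx":0,"ty":0.004,"tz":0,"rx":0,"ry":0,"rz":0},{"tx":0,"ty":0.004,"tz":0,"rx":0,"ry":0,"rz":0},{"tx":0,"ty":0,"tz":0,"rx":0,"ry":0,"rz":0}]'
```

```text
time_s: 14.72
tool_pos: [0.5511, -0.1121, 0.1885]
tool_rot: [179.9, -0.0, 75.4]
force: [0.3, -0.2, 0.3]
grip_width: 0.0005
```

```bash
python3 -m creep '[{"tx":0,"ty":0.002,"tz":0,"rx":0,"ry":0,"rz":0},{"tx":0,"ty":0.002,"tz":0,"rx":0,"ry":0,"rz":0},{"tx":0,"ty":0.002,"tz":0,"rx":0,"ry":0,"rz":0},{"tx":0,"ty":0,"tz":0,"rx":0,"ry":0,"rz":0}]'
python3 -c "
from h import *
rep('p10')"
```

```text
time_s: 15.22
tool_pos: [0.5563, -0.1135, 0.1883]
tool_rot: [180.0, -0.0, 75.4]
force: [-1.3, 0.1, 0.2]
grip_width: 0.0007
(305.0, 239.5) 35.59855270385742 2036
(211.0695343017578, 171.9105987548828) 8.142843246459961 192
(244.07691955566406, 145.53846740722656) 4.6314826011657715 49
scene+side knob rel mm f,l [ 46.9 -45.2] z 0.1813 [0.0006 0.0006]
wrist+scene knob rel mm f,l [ 46.1 -44.3] z 0.18 [0.0009 0.0009]
all knob rel mm f,l [ 46.4 -44.3] z 0.1813 [0.0015 0.0008 0.0013]
tcp rel 0.01930145193444949 -0.04923431129652972 0.18838477076107815 F [-0.24121026 -0.23738347 -0.16382797] 15.375
```

View pics/p10.png

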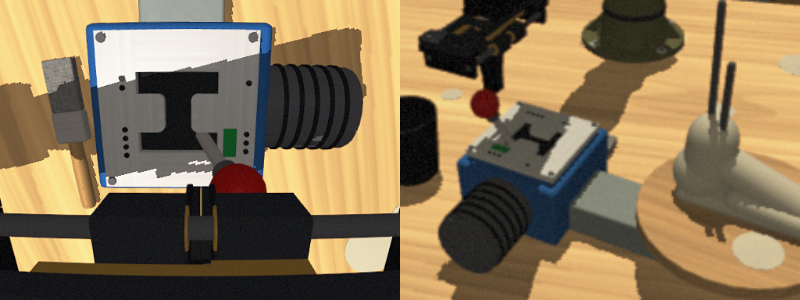

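The knob is at f≈47–49 mm, and the stop is near 52 mm. I'll go on in 1 mm steps until the force shows the stop.

```bash
python3 -m creep '[{"tx":0,"ty":0.001,"tz":0,"rx":0,"ry":0,"rz":0},{"tx":0,"ty":0.001,"tz":0,"rx":0,"ry":0,"rz":0},{"tx":0,"ty":0,"tz":0,"rx":0,"ry":0,"rz":0}]'
```

```text
time_s: 15.75
tool_pos: [0.558, -0.114, 0.1882]
tool_rot: [-180.0, 0.0, 75.4]
force: [-1.3, 0.9, 0.0]
grip_width: 0.0
```

```bash
python3 -m creep '[{"tx":0,"ty":0.001,"tz":0,"rx":0,"ry":0,"rz":0},{"tx":0,"ty":0.001,"tz":0,"rx":0,"ry":0,"rz":0},{"tx":0,"ty":0,"tz":0,"rx":0,"ry":0,"rz":0}]'
```

```text
time_s: 16.12
tool_pos: [0.56, -0.1146, 0.1882]
tool_rot: [180.0, 0.0, 75.4]
force: [-1.1, -0.1, 0.0]
grip_width: 0.0007
```

```bash
python3 -m creep '[{"tx":0,"ty":0.001,"tz":0,"rx":0,"ry":0,"rz":0},{"tx":0,"ty":0,"tz":0,"rx":0,"ry":0,"rz":0}]'
```

```text
time_s: 16.38
tool_pos: [0.561, -0.1148, 0.1883]
tool_rot: [180.0, 0.0, 75.4]
force: [-1.4, 0.1, 0.0]
grip_width: 0.0004
```

```bash
python3 -m creep '[{"tx":0,"ty":0.001,"tz":0,"rx":0,"ry":0,"rz":0},{"tx":0,"ty":0,"tz":0,"rx":0,"ry":0,"rz":0}]'
```

```text
time_s: 16.62
tool_pos: [0.5619, -0.1151, 0.1883]
tool_rot: [180.0, 0.0, 75.4]
force: [-1.6, -0.2, 0.7]
grip_width: 0.0003
```

```bash
python3 -m creep '[{"tx":0,"ty":0.001,"tz":0,"rx":0,"ry":0,"rz":0},{"tx":0,"ty":0,"tz":0,"rx":0,"ry":0,"rz":0}]'
python3 -c "
from h import *
rep('p11')"
```

```text
time_s: 16.88
tool_pos: [0.5629, -0.1153, 0.1882]
tool_rot: [180.0, 0.0, 75.4]
force: [-0.9, -0.2, 0.2]
grip_width: 0.0004
(302.0, 239.0) 35.51066207885742 2126
(209.55882263183594, 173.9705810546875) 8.121695518493652 190
(242.79310607910156, 145.6896514892578) 4.842560768127441 48
scene+side knob rel mm f,l [ 51.4 -46.6] z 0.1781 [0.0008 0.0008]
wrist+scene knob rel mm f,l [ 51.6 -45.1] z 0.1775 [0.0008 0.0008]
all knob rel mm f,l [ 51.4 -45.4] z 0.1784 [0.0014 0.0007 0.0014]
tcp rel 0.026155336655039555 -0.049294731200379464 0.18827908369494817 F [-1.1487692   0.03224192 -0.46854333] 17.025
```

```bash
python3 -m creep '[{"tx":0,"ty":0.001,"tz":0,"rx":0,"ry":0,"rz":0},{"tx":0,"ty":0,"tz":0,"rx":0,"ry":0,"rz":0}]'
```

```text
time_s: 17.27
tool_pos: [0.5637, -0.1155, 0.1882]
tool_rot: [-180.0, 0.0, 75.4]
force: [-1.9, 0.4, -0.3]
grip_width: 0.0007
```

```bash
python3 -m creep '[{"tx":0,"ty":0.001,"tz":0,"rx":0,"ry":0,"rz":0},{"tx":0,"ty":0,"tz":0,"rx":0,"ry":0,"rz":0}]'
```

```text
time_s: 17.52
tool_pos: [0.5645, -0.1157, 0.1881]
tool_rot: [-180.0, 0.0, 75.4]
force: [-2.4, 1.0, -0.9]
grip_width: 0.0006
```

The force has started to rise, to about 2.5 N, with the TCP lagging, so this is the stop. I'll back off, rise, and check.

```bash
python3 -m creep '[{"tx":0,"ty":-0.01,"tz":0,"rx":0,"ry":0,"rz":0},{"tx":0,"ty":-0.03,"tz":0,"rx":0,"ry":0,"rz":0},{"tx":0,"ty":-0.04,"tz":-0.01,"rx":0,"ry":0,"rz":0},{"tx":0,"ty":-0.03,"tz":-0.03,"rx":0,"ry":0,"rz":0},{"tx":0.02,"ty":0,"tz":-0.03,"rx":0,"ry":0,"rz":0},{"tx":0.02,"ty":0,"tz":0,"rx":0,"ry":0,"rz":0},{"tx":0,"ty":0,"tz":0,"rx":0,"ry":0,"rz":0},{"tx":0,"ty":0,"tz":0,"rx":0,"ry":0,"rz":0},{"tx":0,"ty":0,"tz":0,"rx":0,"ry":0,"rz":0}]'
python3 -c "
from h import *
rep('p12')"
```

```text
time_s: 18.65
tool_pos: [0.4679, -0.0504, 0.2577]
tool_rot: [-180.0, 0.0, 75.3]
force: [-0.3, 0.6, 0.6]
grip_width: 0.0004
(426.5, 254.0) 27.04173469543457 2015
(209.0, 174.0) 8.062357902526855 194
(243.5270233154297, 146.28378295898438) 5.85708475112915 102
scene+side knob rel mm f,l [ 49.8 -48.9] z 0.1756 [0.0001 0.0001]
wrist+scene knob rel mm f,l [ 52.1 -47.3] z 0.1776 [0.0002 0.0002]
all knob rel mm f,l [ 50.9 -47.8] z 0.1769 [0.0015 0.0003 0.0016]
tcp rel -0.08198608787573157 -0.00989680764964365 0.25792824986441687 F [0.33197345 0.11295919 0.50812528] 18.8
```

View pics/p12.png

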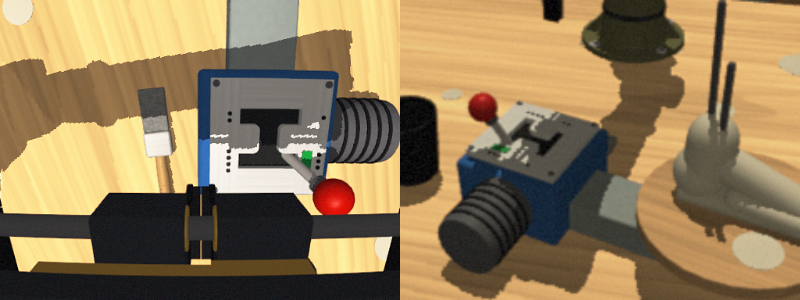

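The knob is at f +51 mm, right 48 mm, z 0.177, which puts shift at about 0.31–0.33 and across at about 0.29–0.31. It is within about 5 mm of home and the hand is clear. The tub, brush and foot look untouched. Handing in.

```bash
python3 -c "
from h import *
a=cam('scene');b=cam('side');cv2.imwrite('pics/f.png',np.hstack([cv2.resize(b['pixels'],(400,300)),cv2.resize(a['pixels'],(400,300))])[:,:,::-1])
for n,c in (('scene',a),('side',b)):
    d=cv2.absdiff(c['pixels'],cv2.imread(f'pics/{n}0.png')[:,:,::-1]).max(2)
    print(n,'tub',(d[165:225,138:190]>40).mean() if n=='scene' else ((d[120:165,245:285]>40).mean(),'brush',(d[180:232,290:315]>40).mean()))
print(env.sign_off())"
```

```text
scene tub 0.06538461538461539
side tub (np.float64(0.13166666666666665), 'brush', np.float64(0.19846153846153847))
the job is handed in; nothing more can be done
None
```

View pics/f.png

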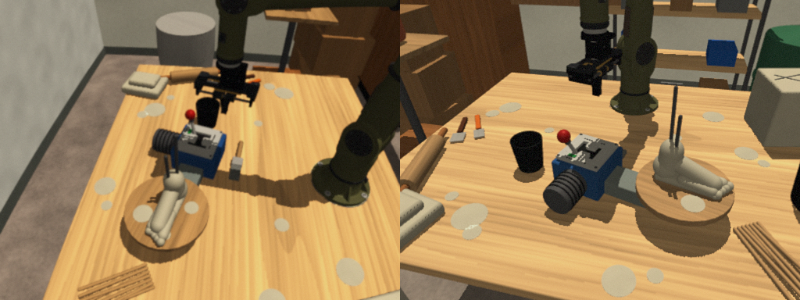

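I pushed the lever with closed fingers out of second, across the middle channel to the right, and forward to the stop in third. I then backed the hand off and handed the job in at about 19 s; no verdict was reported.

- **Lever position:** in the last three-camera check the knob sat 51 mm forward and 48 mm right of the gate centre, at 0.177 m height. That is about 4–5 mm from home, with shift about 0.31–0.33 and across about 0.29–0.31 rad (both worked out from the images).
- **Forces:** the highest force I read while pushing was about 2.8 N, at the end stop. Readings came only at the end of each move.
- **Hand:** it ended roughly 14 cm from the knob and above it, touching nothing.
- **Bystanders:** the foot, tub and brush look unmoved in the final pictures. My pixel comparison was not conclusive: 7–20 % of pixels around the tub and brush had changed, which I put down to moved arm shadows, and I did not compare the foot that way.
- **Disagreement between cameras:** while the hand partly hid the knob, the views differed by up to about 10 mm. With the knob clear they agreed to about 2 mm.

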